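# Take the loaded jar carrier off its hook and hold it level over the tray

### The arm

A 6-joint arm with a two-finger parallel gripper is mounted at the origin on the work surface. World frame = base frame: x ahead of the robot, y to its left, z up, the work surface at z = 0. Lengths are in m, angles in rad, forces in N, time in s.
With the tool pointing down it reaches from about 0.425 to 0.95 m from the base axis. Payload 3.5 kg.
Tool frame: the origin (TCP) lies midway between the tips of the shut fingers; the grasp point (between the pads) lies grasp_offset behind it (grasp_offset is the distance from the TCP to the grasp point, in m); z points along the fingers, y is the direction in which the jaws open and shut (so a half turn about z gives the same grasp; the last joint's range is limited). The gripper opens to 85 mm and grips with 20 to 120 N. Pads are 22 mm wide; open, the fingers measure 114 mm over their backs; the gripper's body (76 mm by 85 mm) begins 54 mm behind the grasp point. The pads swing forward as they close: fully open they stand 13 mm farther back than shut.
Start: joints at [-1.258, 0.286, 1.577, -0, 1.279, -0.15], TCP at [0.301, -0.604, 0.231] pointing down, gripper open.
Joint ranges: [-2.77, 2.77], [-0.9, 2.22], [0.21, 2.48], [-1.53, 4.67], [0.24, 2.81], [-2.84, 2.84]. Speed limits (rad/s): [2.79, 2.79, 3.14, 3.14, 3.14, 3.14].

### API

Orientations are given as a unit quaternion [x, y, z, w].
In Python, from plant import * gives the robot as it stands.
- The arm moves only by the tool jog_arm, never from a script. Its argument "targets" is text: rows parted by semicolons, each of 7 numbers parted by spaces: the shift along the world's x, y, z in mm, then the turn, a rotation vector about the world's x, y, z in degrees, then the gripper's target within -1 to 1 (fully open at 1, half-way at 0, shut at -1). A call has 1 to 10 rows; each row shifts and turns the pose as measured when the row begins; what a row does not reach is not made up. A row lasts 1/12 s, in which the tool goes at most 41.7 mm and 7.16 degrees, less where a joint would pass 70% of its speed; a pose out of reach is approached as far as the arm can. A call with a gripper value outside its range is refused whole. The fingers move at their own pace and stop on an object; "force" is the grip in N (left out, the last holds). Time passes only in rows, so rows that do not move let the fingers close. It gives the time, the measured TCP pose, the force and the opening at its end, in the units of the state.
- get_state(): the state, without advancing time (a new reading comes with each control period).
- read_camera(name): name is "side" or "top" or "wrist"; returns a dict with "pixels" (400x640x3 uint8, blue, green, red), "mtx" (3x3 intrinsics, pixels), "world_from_camera" (4x4, takes a point from camera to world coordinates). Camera axes: x right, y up, looking along -z (the intrinsics and any distortion apply to the point x, -y, -z); pixel columns grow to the right and rows downward; lengths in m; the calibration is good to about 2 mm. A picture is of the moment at which its call begins. There is no depth.
- sign_off(): hands the job in, once; it reports no verdict.
Trained networks look in a picture, given as the dict that the camera call returned (one of the last four; its "shot" number tells which), for a name from the list of things; names that differ only in an ending like _2 or _b are one class to them, and where a whole thing is asked for, a point or a joint stands for the part that bears it (a point fixed in the world has none). Each returns a list of dicts, best first, with "p" (0 to 1); they miss things now and then, are a little off and sometimes report something else, mostly with a low value. They report only what shows in the picture. A call takes as long as a camera call. They do not tell look-alikes from the thing itself.
- spot_in(target, picture): "uv" ([column, row] in pixels, amid what is visible of it).
- silhouettes(target, picture): "mask" (400x640 bool, what is visible of it) and "uv" ([column, row] in pixels, amid what is visible of it).
- mark_of(target, picture): "uv" ([column, row] in pixels: a listed point, or the origin of a listed thing).
The state is a dict: "time": time; "qpos": joint angles; "dq": joint speeds; "joint_efforts": joint torques, N m; "eef_pos": TCP position; "tcp_rot": TCP orientation; "contact_force": force on the tool from outside, world axes, zero at the start; "wrist_torque": the same for the moment, N m; "opening": opening from 0.0 (shut) to 1.0 (fully open).
Only numpy, scipy, OpenCV 4.12 (cv2) and the standard library are available. Lean on these libraries where they do the work, as an engineer would, in place of code of your own. Each camera call takes 0.05 s, during which the arm holds its last target.

### The job

The metal carrier with two sample jars hangs on the hook of the stand: grip it by its black top block, lift it up and off the hook and bring it over the middle of the shallow steel catch tray, keeping it upright with both jars in their pockets. Finish while still holding it there in the air, level and still, its underside about 12 cm above the bench, so that the operator can draw the samples; do not set it down or let go, and leave the other things on the bench where they are.

Things in the scene. Friction and masses are not known exactly. Their poses are not given: they have to be found in the camera images.
- carrier: (All sizes in mm.) Aluminium jar carrier, 0.26 kg empty, 0.38 with jars (varies); hangs with its underside 30 above the bench. Origin: centre of its underside; z up, y along its length, x through its thickness. Open box 56 (x) by 130 (y), 30 high, two pockets; a flat stem 8 thick (x) rises from its middle, with a window and, on top, a black grip block. The stand's post is on its +x side, the hook's open end on its -x side.
- carrier_window (a point): (mm) Roof apex of the closed window in the stem, 145 above the carrier's underside. Window: 36 wide (y), 95 to 145 above the underside, its top edge a shallow roof that sits on the hook's arm. To unhook: raise the carrier 20 to 35 (the hook's end clears after 17; the window's lower edge meets the arm at 40), then along its own -x by 75 to 90 (after 63 its box too can rise past the hook).
- carrier_grip (a point): (mm) Centre of the carrier's black grip block: 16 (x) by 30 (y) by 44 high, from 152 to 196 above the carrier's underside; this point is 174 above it, on the middle axis; axes as the carrier's. Free all round: the hook's arm is 34 below it.
- stand: (mm) Fixed steel hook stand at the left or right (tray at the other side); origin on the bench under its post, z up. Base 120 by 120 by 10, post 16 thick, 182 high; a round arm 10 thick, centre line 170 above the bench, runs level from the post along the stand's -x for 105, then turns up, its end 21 above the arm's centre line and 117 from the post.
- hook_seat (a point): (mm) Point on the centre line of the hook's arm, 82 from the post, where the carrier hangs.
- catch_tray: (mm) Fixed shallow steel tray, 150 (x) by 200 (y), rim 22 high, floor 4 thick; origin: centre of its underside, on the bench.
- jar_left: (mm) Closed clear sample jar with white cap, 40 across, 60 high, standing loose in the carrier's +y pocket; origin: centre of its underside.
- jar_right: (mm) The same kind of jar in the carrier's -y pocket; origin: centre of its underside.
- pocket_left (a point): (mm) Middle of the floor of the carrier's +y pocket (45 by 48 wide, 26 deep), 38.5 from the carrier's centre.
- pocket_right (a point): (mm) Middle of the floor of the carrier's -y pocket, 38.5 from the carrier's centre.
- spatula: (mm) Bystander: a metal-bladed spatula with black handle, 150 long, lying in the catch tray. Leave it alone.
- lone_jar: (mm) Bystander: a third sample jar, 40 across, 60 high, standing by itself in the middle of the bench. Leave it alone.
- rotor: (mm) Bystander: a bulging steel kneading rotor, 38 across, 82 high, standing on end farther back in the middle. Leave it alone.
- beaker: (mm) Bystander: an empty glass beaker, 68 across, 85 high, at the left. Leave it alone.
- bottle: (mm) Bystander: a closed white bottle, 60 across, 150 high, back left. Leave it alone.
- torch: (mm) Bystander: a grey flashlight standing on its head, 48 across, 145 high, back right. Leave it alone.
- screwdriver: (mm) Bystander: a screwdriver with black handle, 180 long, lying at the right. Leave it alone.
There are look-alikes about, which are no part of the job. Leave any orange or pink look-alike of the carrier alone.

How it is judged:
By the outcome, as a careful person would: the job done as asked, in the order asked, and still so for the second after the job is handed in, while the arm keeps its last pose, push and grip.
It also fails if it takes over 51 s, if anything falls off the work surface, if the arm or the gripper's body presses on something with over 40 N, if the wrist force passes 120 N, or if a joint passes its speed limit or range.

## Working session

There is one attempt and no reset: what is moved stays moved. The work goes in short steps, Python scripts to look and compute and a tool call to move; the robot and the scene stay as the last step left them, time stands still between calls to the robot, and variables do not carry over. Pictures are saved under pics/ and viewed, and the job is handed in when it is done.

Besides the shell and the picture viewer there is one more tool, called after "Emit:" as name(argument=value, ...) on one line, values as JSON. jog_arm: Moves the arm, as the interface text tells. Its arguments: {"type":"object","properties":{"targets":{"type":"string"},"force":{"type":"number"}},"required":["targets"]}

```bash
ls; mkdir -p pics; cat > h.py <<'E'
from plant import *
import numpy as np, cv2
from scipy.spatial.transform import Rotation as R
def ray(c,uv):
    K=c["mtx"];T=np.array(c["world_from_camera"])
    p=np.linalg.inv(np.array(K))@[uv[0],uv[1],1]
    d=T[:3,:3]@np.array([p[0],-p[1],-p[2]])
    return T[:3,3],d/np.linalg.norm(d)
def atz(c,uv,z):
    o,d=ray(c,uv);return o+d*(z-o[2])/d[2]
def tri(rs):
    A=np.zeros((3,3));b=np.zeros(3)
    for o,d in rs:
        P=np.eye(3)-np.outer(d,d);A+=P;b+=P@o
    x=np.linalg.solve(A,b)
    return x,[np.linalg.norm((np.eye(3)-np.outer(d,d))@(x-o)) for o,d in rs]
def proj(c,X):
    T=np.linalg.inv(np.array(c["world_from_camera"]));p=T[:3,:3]@np.array(X)+T[:3,3]
    q=np.array(c["mtx"])@[p[0],-p[1],-p[2]];return q[:2]/q[2]
E
python3 - <<'E'
from h import *
s=get_state()
for k,v in s.items(): print(k,np.round(v,3))
for n in ["side","top","wrist"]:
    c=read_camera(n);cv2.imwrite(f"pics/{n}0.png",c["pixels"]);print(n,[k for k in c], np.round(c["world_from_camera"],3).tolist(), np.round(c["mtx"],1).tolist())
    for t in ["carrier","stand","carrier_grip","catch_tray"]:
        print(t,[(np.round(d["uv"],1).tolist(),round(d["p"],2)) for d in mark_of(t,c)])
try: print(grasp_offset)
except Exception as e: print(e)
E
```

```text
pics
time 0.0
qpos [-1.258  0.287  1.578  0.     1.279 -0.15 ]
dq [ 0.     0.001 -0.001  0.    -0.001 -0.001]
joint_efforts [ 0.0000e+00 -4.0597e+01 -2.9263e+01 -0.0000e+00  6.0000e-03  0.0000e+00]
eef_pos [ 0.301 -0.603  0.23 ]
tcp_rot [ 0.973  0.229 -0.    -0.001]
contact_force [-0.48   0.401  0.341]
wrist_torque [ 0.025  0.014 -0.064]
opening 0.998
side ['pixels', 'mtx', 'world_from_camera', 'shot'] [[0.96, 0.177, -0.216, 0.233], [-0.279, 0.647, -0.709, -0.759], [0.015, 0.741, 0.671, 0.888], [0.0, 0.0, 0.0, 1.0]] [[406.7, 0.0, 315.4], [0.0, 406.7, 199.3], [0.0, 0.0, 1.0]]
carrier [([318.7, 189.1], 0.75)]
stand [([336.8, 185.9], 0.94), ([317.6, 182.7], 0.52)]
carrier_grip [([323.2, 142.2], 0.71), ([290.9, 234.8], 0.63), ([231.8, 130.8], 0.37)]
catch_tray [([397.2, 308.6], 0.82)]
top ['pixels', 'mtx', 'world_from_camera', 'shot'] [[0.001, 0.99, -0.144, 0.355], [-1.0, 0.001, -0.004, -0.002], [-0.004, 0.144, 0.99, 1.163], [0.0, 0.0, 0.0, 1.0]] [[376.9, 0.0, 319.9], [0.0, 376.9, 200.1], [0.0, 0.0, 1.0]]
carrier [([353.5, 252.9], 0.86), ([193.8, 272.3], 0.68), ([261.0, 192.2], 0.61), ([179.1, 171.3], 0.5)]
stand [([251.0, 169.9], 0.63), ([181.4, 170.4], 0.25)]
carrier_grip [([246.2, 182.6], 0.86), ([254.1, 270.1], 0.85), ([164.5, 280.8], 0.79), ([365.5, 250.4], 0.72), ([267.9, 190.3], 0.52)]
catch_tray [([404.6, 173.6], 0.83), ([261.1, 191.0], 0.5)]
wrist ['pixels', 'mtx', 'world_from_camera', 'shot'] [[0.447, 0.863, 0.236, 0.361], [-0.895, 0.431, 0.118, -0.575], [0.0, -0.264, 0.965, 0.373], [0.0, 0.0, 0.0, 1.0]] [[341.9, 0.0, 323.3], [0.0, 341.9, 200.3], [0.0, 0.0, 1.0]]
carrier []
stand []
carrier_grip []
catch_tray []
0.0187
```

View pics/side0.png

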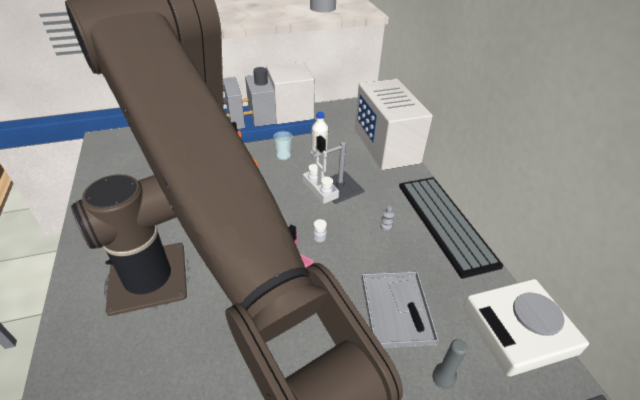

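View pics/top0.png

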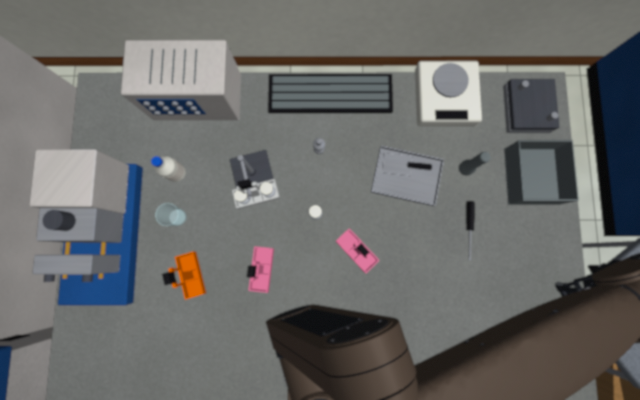

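The side view shows the metal carrier on its stand at about (321,170), with the grip block at (321,143). The tray is at (400,308). In the top view the metal carrier is at (255,192) and its grip at (246,183).

Candidates in the top view:
- Metal carrier (255,192)
- Pink (260,270)
- Pink (358,250)
- Orange (187,275)

I choose the metal one on the stand, and will check it in a close crop.

```bash
python3 - <<'E'
from h import *
cs=read_camera("side");ct=read_camera("top")
a=cv2.resize(cs["pixels"][120:215,270:390],None,fx=5,fy=5,interpolation=cv2.INTER_CUBIC)
b=cv2.resize(ct["pixels"][140:220,210:300],None,fx=6,fy=6,interpolation=cv2.INTER_CUBIC)
cv2.imwrite("pics/cs1.png",a);cv2.imwrite("pics/ct1.png",b)
for t in ["carrier_grip","carrier","carrier_window","hook_seat","jar_left","jar_right","stand","catch_tray","pocket_left","pocket_right"]:
    print(t)
    for n,c in (("side",cs),("top",ct)):
        print("  ",n,"mark",[(np.round(d["uv"],1).tolist(),round(d["p"],2)) for d in mark_of(t,c)][:5])
        if t in("jar_left","jar_right","carrier_grip","catch_tray","stand"):print("  ",n,"spot",[(np.round(d["uv"],1).tolist(),round(d["p"],2)) for d in spot_in(t,c)][:5])
E
```

```text
carrier_grip
   side mark [([323.3, 145.9], 0.69), ([231.2, 129.8], 0.54), ([290.8, 237.0], 0.45)]
   side spot [([323.4, 181.4], 0.63), ([303.6, 257.7], 0.48)]
   top mark [([363.9, 249.0], 0.89), ([252.6, 268.5], 0.82), ([246.6, 179.1], 0.72), ([465.9, 165.2], 0.65), ([175.7, 218.2], 0.64)]
   top spot [([357.1, 253.7], 0.97), ([184.2, 279.8], 0.9), ([250.9, 167.6], 0.73), ([254.2, 193.0], 0.61), ([261.1, 267.3], 0.61)]
carrier
   side mark [([319.6, 190.2], 0.69), ([383.8, 228.1], 0.59)]
   top mark [([263.4, 267.9], 0.69), ([255.7, 193.6], 0.65), ([190.8, 272.5], 0.65), ([355.4, 251.4], 0.61)]
carrier_window
   side mark [([320.9, 149.3], 0.72), ([290.2, 243.8], 0.67), ([233.2, 137.4], 0.44)]
   top mark [([363.1, 248.4], 0.97), ([254.8, 272.9], 0.9), ([467.3, 167.2], 0.64), ([247.2, 186.3], 0.59), ([175.0, 275.4], 0.56)]
hook_seat
   side mark []
   top mark [([251.7, 185.6], 0.96)]
jar_left
   side mark [([312.3, 180.9], 0.48)]
   side spot [([312.2, 170.5], 0.47)]
   top mark [([247.7, 197.5], 0.69)]
   top spot [([244.5, 195.1], 0.68)]
jar_right
   side mark [([327.9, 195.0],
[... 268 characters left out ...]
5, 172.4], 0.93)]
   top spot [([251.3, 165.5], 0.71), ([317.7, 212.1], 0.5)]
catch_tray
   side mark [([397.8, 312.1], 0.66)]
   side spot [([394.6, 317.2], 0.92)]
   top mark [([404.3, 176.2], 0.74)]
   top spot [([410.2, 179.4], 0.78), ([251.2, 167.5], 0.27)]
pocket_left
   side mark [([314.3, 181.4], 0.9), ([301.1, 270.9], 0.59), ([313.9, 182.4], 0.36), ([320.9, 153.8], 0.24)]
   top mark [([244.9, 195.4], 0.95), ([348.8, 242.7], 0.83), ([188.8, 262.8], 0.81), ([263.1, 256.6], 0.79), ([246.8, 197.1], 0.68)]
pocket_right
   side mark [([329.9, 194.3], 0.56), ([407.1, 301.1], 0.29)]
   top mark [([363.1, 258.3], 0.79), ([259.1, 282.6], 0.69), ([197.1, 288.7], 0.68), ([266.9, 192.4], 0.59)]
```

View pics/cs1.png

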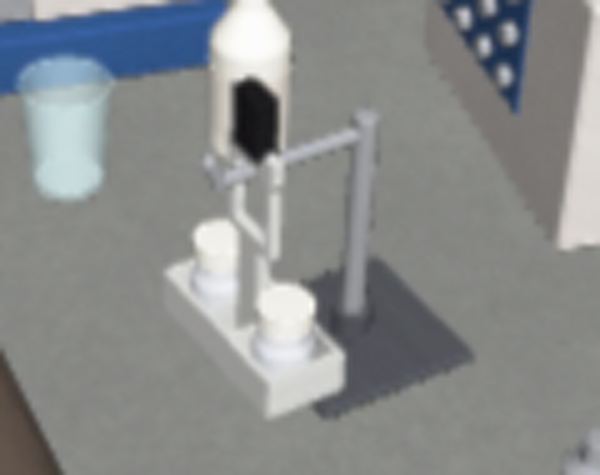

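View pics/ct1.png

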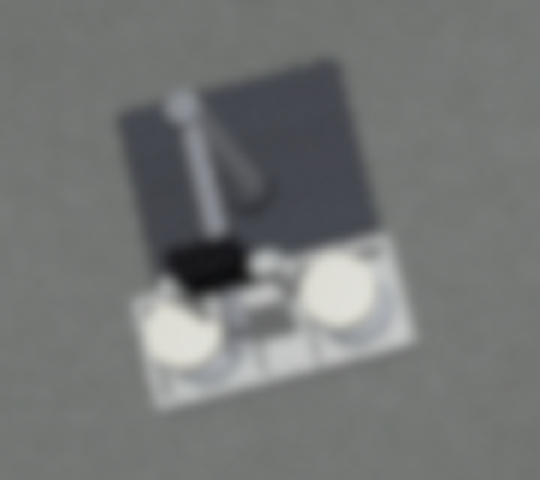

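Confirmed: bare metal, black block, two white-capped jars, hanging on the stand's hook. Next I compute its position and yaw.

```bash
python3 - <<'E'
from h import *
cs=read_camera("side");ct=read_camera("top")
S=lambda x,y:(270+x/5-.4,120+y/5-.4);T=lambda x,y:(210+x/6-.4,140+y/6-.4)
print("grip",tri([ray(cs,S(257,120)),ray(ct,T(207,265))]))
print("hooktip",tri([ray(cs,S(213,165)),ray(ct,T(207,285))])[0])
L=atz(ct,T(182,330),.094);Rr=atz(ct,T(338,285),.094);print("caps",L,Rr,np.linalg.norm(L-Rr))
L2=atz(cs,S(216,234),.094);R2=atz(cs,S(287,303),.094);print("caps side",L2,R2)
yaw=lambda d:np.degrees(np.arctan2(-d[0],d[1]))  # +y axis dir
print("yaw caps",yaw(L-Rr),yaw(L2-R2),"mid",(L+Rr)/2,(L2+R2)/2)
A=atz(ct,T(157,408),.045);B=atz(ct,T(418,342),.045);print("edge",yaw(A-B),np.linalg.norm(A-B))
A=atz(ct,T(118,112),.01);B=atz(ct,T(338,60),.01);C=atz(ct,T(383,235),.01);print("base",A,B,C,yaw(A-B),np.linalg.norm(A-B),np.linalg.norm(C-B))
print("post top",atz(ct,T(183,104),.182),atz(cs,S(367,118),.182))
g=ct["pixels"];hs=silhouettes("catch_tray",ct)
for d in hs[:1]:
    m=d["mask"].astype(np.uint8);cn=max(cv2.findContours(m,0,1)[0],key=cv2.contourArea)
    bx=cv2.boxPoints(cv2.minAreaRect(cn));P=np.array([atz(ct,p,.018) for p in bx]);print("tray",d["p"],bx.tolist(),P.mean(0),P.round(3).tolist(),np.linalg.norm(P[0]-P[1]),np.linalg.norm(P[1]-P[2]))
for c in (cs,ct):
  for d in mark_of("catch_tray",c)[:1]: print(atz(c,d["uv"],0))
for d in mark_of("lone_jar",ct)[:2]: print("lone",atz(ct,d["uv"],0),d["p"])
E
```

```text
grip (array([0.53798526, 0.19883795, 0.20148643]), [np.float64(0.00034288694711128814), np.float64(0.00034288694711133016)])
hooktip [0.52460535 0.20727894 0.16760876]
caps [0.52643186 0.23241651 0.094     ] [0.54835832 0.15810366 0.094     ] 0.0774801216192713
caps side [0.52395608 0.23305811 0.094     ] [0.54706328 0.15499888 0.094     ]
yaw caps 16.43901767629802 16.489882307788335 mid [0.53739509 0.19526008 0.094     ] [0.53550968 0.1940285  0.094     ]
edge 14.43191244149691 0.13386321967489878
base [0.65566161 0.28812108 0.01      ] [0.68375179 0.17332669 0.01      ] [0.58999072 0.14787445 0.01      ] 13.750080702346159 0.11818125774081446 0.09715428188014905
post top [0.61441321 0.21590175 0.182     ] [0.61267961 0.21071653 0.182     ]
tray 0.68 [[369.1776123046875, 192.7462921142578], [379.66400146484375, 144.9750213623047], [444.8172607421875, 159.27696228027344], [434.33087158203125, 207.04823303222656]] [ 0.59792913 -0.26654729  0.018     ] [[0.545, -0.149, 0.018], [0.696, -0.184, 0.018], [0.65, -0.386, 0.018], [0.5, -0.347, 0.018]] 0.1558844418883651 0.2069709455540363
[0.6114442  0.21799644 0.        ]
[ 0.60004402 -0.2582639   0.        ]
lone [0.47853133 0.01651727 0.        ] 0.64
```

Grip is about (0.537, 0.197, 0.204) with yaw about 15°, and the height matches the expected 0.204. I will close the jaws along the carrier's y, clear of the hook tip and post. First I move to a high pre-grasp pose.

Emit:
jog_arm(targets="20 20 12 0 0 0 1;22 26 12 0 0 0 1;22 26 12 0 0 0 1;22 26 12 0 0 0 1;22 26 12 0 0 0 1;22 26 12 0 0 0 1;22 26 12 0 0 0 1;22 26 10 0 0 0 1;22 26 5 0 0 -3 1;22 26 0 0 0 -3 1", force=60)

```text
time: 3.48
eef_pos: [0.5209, -0.3428, 0.3335]
tcp_rot: [0.985, 0.17, 0.001, -0.0]
contact_force: [-0.1, -0.5, 0.5]
opening: 0.998
```

Emit:
jog_arm(targets="2 30 0 0 0 -3 1;2 32 0 0 0 -3 1;2 32 0 0 0 0 1;2 32 0 0 0 0 1;2 32 0 0 0 0 1;2 32 0 0 0 0 1;2 32 0 0 0 0 1;2 32 0 0 0 0 1;2 32 0 0 0 0 1;0 32 0 0 0 0 1")

```text
time: 4.32
eef_pos: [0.5419, -0.0093, 0.3359]
tcp_rot: [0.993, 0.115, 0.004, 0.001]
contact_force: [0.7, 0.1, -0.2]
opening: 0.999
```

Emit:
jog_arm(targets="0 32 0 0 0 1 1;0 32 0 0 0 1 1;0 32 0 0 0 0 1;0 32 0 0 0 0 1;0 32 0 0 0 0 1;-2 25 0 0 0 0 1;-2 10 0 0 0 0 1;0 0 0 0 0 0 1")

```text
time: 4.98
eef_pos: [0.5348, 0.2013, 0.3376]
tcp_rot: [0.991, 0.137, 0.006, 0.001]
contact_force: [-1.1, -0.0, 0.7]
opening: 0.998
```

```bash
python3 - <<'E'
from h import *
s=get_state();print(s["eef_pos"],s["tcp_rot"],s["qpos"],s["time"])
w=read_camera("wrist");cv2.imwrite("pics/w2.png",w["pixels"])
c=read_camera("side");cv2.imwrite("pics/s2.png",c["pixels"])
for n,c in (("w",w),("s",c)):
  for t in ["carrier_grip","carrier_window","hook_seat"]:
    print(n,t,[(np.round(d["uv"],1).tolist(),round(d["p"],2)) for d in mark_of(t,c)][:3])
print("expected",proj(w,[.537,.197,.204]))
E
```

```text
[0.53484201 0.2012671  0.33759338] [9.90619024e-01 1.36514273e-01 6.12541777e-03 5.31261924e-04] [ 1.83144552e-01 -1.17120398e-02  1.71561249e+00 -1.64447500e-03
  1.42550362e+00  1.48028007e+00] 4.9833
w carrier_grip [([327.7, 191.5], 0.79)]
w carrier_window [([535.9, 380.8], 0.65), ([329.8, 187.1], 0.62)]
w hook_seat [([329.9, 184.8], 0.82)]
s carrier_grip [([290.5, 235.1], 0.84), ([248.0, 168.9], 0.8), ([230.6, 130.4], 0.71)]
s carrier_window [([252.8, 172.6], 0.8), ([294.2, 243.9], 0.64), ([319.4, 150.3], 0.57)]
s hook_seat [([316.4, 153.8], 0.94)]
expected [327.87123116 190.84749292]
```

View pics/w2.png

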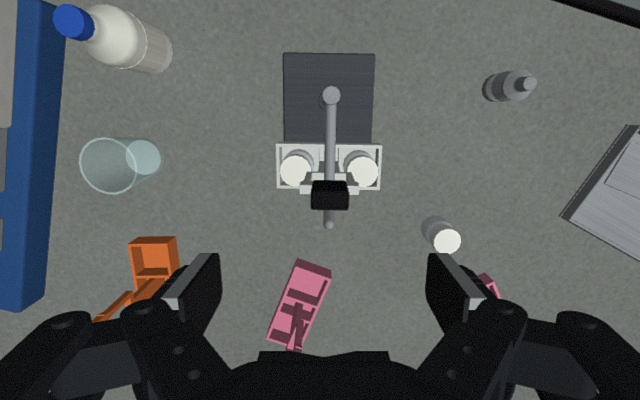

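View pics/s2.png

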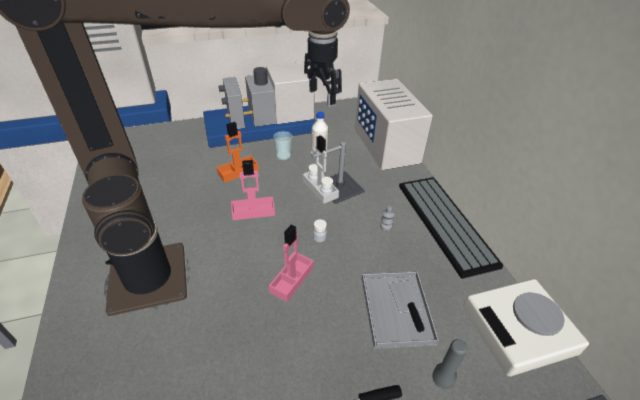

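Wrist view: the black block is at (330,194), matching the prediction of (328,191). The carrier's axes line up with the jaws, and the hook tip at (329,225) is out of the way. I descend in part and trim the 0.7° tilt.

Emit:
jog_arm(targets="1 -2 -20 0 0.7 0 1;1 -2 -25 0 0 0 1;0 0 -25 0 0 0 1;0 0 0 0 0 0 1")

```text
time: 5.72
eef_pos: [0.5388, 0.1912, 0.2646]
tcp_rot: [0.991, 0.132, 0.002, -0.0]
contact_force: [-1.4, -0.9, -1.6]
opening: 0.995
```

```bash
python3 - <<'E'
from h import *
s=get_state();print(s["eef_pos"],s["tcp_rot"])
w=read_camera("wrist");cv2.imwrite("pics/w3.png",w["pixels"])
c=read_camera("side");t=read_camera("top");cv2.imwrite("pics/t3.png",t["pixels"])
print([(d["uv"],d["p"]) for d in mark_of("carrier_grip",w)[:2]],proj(w,[.537,.197,.204]),proj(w,[.537,.197,.226]))
o=np.array([.537,.197,0.03]);a=np.radians(15);X=np.array([np.cos(a),np.sin(a),0]);Y=np.array([-np.sin(a),np.cos(a),0])
im=w["pixels"].copy()
for z in(.152,.196):
  q=np.array([proj(w,o+X*8*i/1000+Y*15*j/1000+[0,0,z]) for i,j in((1,1),(1,-1),(-1,-1),(-1,1))]);cv2.polylines(im,[q.astype(np.int32)],True,(0,255,0),1)
cv2.imwrite("pics/w3b.png",im)
for uv in((252,211),(238,172),(291,283)): print("decoy base",atz(c,uv,.015))
for uv in((249,167),(233,129),(290,235)): print("decoy grip",atz(c,uv,.174))
E
```

```text
[0.53875001 0.19116315 0.26462592] [ 9.91236534e-01  1.32090425e-01  1.50065795e-03 -4.62711417e-05]
[([314.6, 220.1], 0.75)] [312.67261267 218.07104095] [311.51691659 230.24783065]
decoy base [0.30965157 0.16373529 0.015     ]
decoy base [0.29578864 0.36843902 0.015     ]
decoy base [ 0.36195743 -0.13130686  0.015     ]
decoy grip [0.31780448 0.17783634 0.174     ]
decoy grip [0.30066683 0.38927032 0.174     ]
decoy grip [ 0.36886382 -0.11000569  0.174     ]
```

View pics/w3b.png

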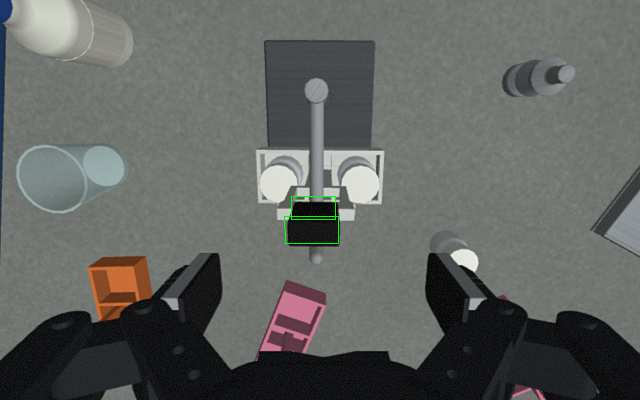

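The predicted block outline (green) fits the black block within about 1 px. I descend the rest of the way.

Emit:
jog_arm(targets="-1 3 -15 0 0 0 1;-1 2 -15 0 0 0 1;0 0 -15 0 0 0 1;0 0 -12 0 0 0 1;0 0 -10 0 0 0 1;0 0 0 0 0 0 1;0 0 0 0 0 0 1")

```text
time: 6.5
eef_pos: [0.5471, 0.1988, 0.2176]
tcp_rot: [0.991, 0.133, 0.02, -0.001]
contact_force: [0.3, -0.1, 0.4]
opening: 1.002
```

```bash
python3 - <<'E'
from h import *
s=get_state()
for k,v in s.items(): print(k,np.round(v,4))
w=read_camera("wrist");cv2.imwrite("pics/w4.png",w["pixels"])
s=get_state();print(s["eef_pos"],s["tcp_rot"],s["dq"])
E
```

```text
time 6.5
qpos [ 0.1743  0.0729  1.8474 -0.      1.1805  1.4791]
dq [-0.0013  0.0069  0.0046 -0.0005 -0.0035 -0.0013]
joint_efforts [ 2.03000e-02 -3.08532e+01 -2.78769e+01  7.00000e-04 -7.53000e-02
  1.00000e-04]
eef_pos [0.5471 0.1988 0.2176]
tcp_rot [ 9.910e-01  1.326e-01  2.040e-02 -8.000e-04]
contact_force [ 0.2915 -0.1145  0.3625]
wrist_torque [0.0116 0.0257 0.0133]
opening 1.0016
[0.54698115 0.19876978 0.21756647] [ 9.90964408e-01  1.32586363e-01  2.02413690e-02 -8.28521504e-04] [-3.11199436e-06 -4.13211974e-03 -1.47337821e-03 -1.30218934e-03
  3.19894596e-03  3.86571089e-04]
```

View pics/w4.png

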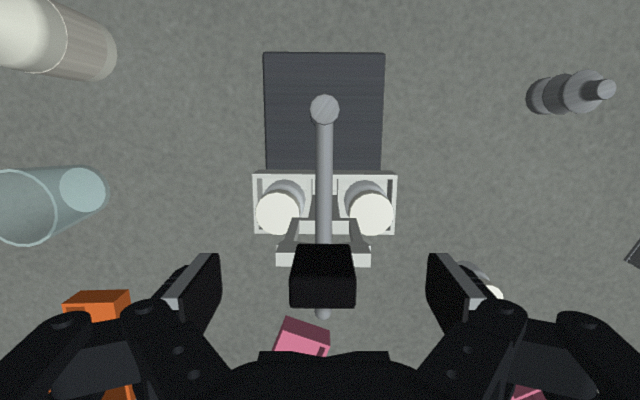

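There was no contact. The small-step lag built up a tilt of 2.3° and 10 mm in x. I correct that first, holding height.

Emit:
jog_arm(targets="-5 -1 0 0 1.2 0 1;-5 -1 0 0 1.1 0 1;0 0 0 0 0 0 1;0 0 0 0 0 0 1")

```text
time: 6.88
eef_pos: [0.5374, 0.1967, 0.2206]
tcp_rot: [0.991, 0.133, 0.001, -0.004]
contact_force: [0.1, 0.5, -0.4]
opening: 0.997
```

Emit:
jog_arm(targets="0 0 -15 -0.4 0 0 1;0 0 -15 0 0 0 1;0 0 -5 0 0 0 1;0 0 0 0 0 0 1;0 0 0 0 0 0 1")

```text
time: 7.3
eef_pos: [0.5389, 0.1968, 0.1879]
tcp_rot: [0.991, 0.132, 0.003, -0.0]
contact_force: [-0.2, -0.0, 1.2]
opening: 0.997
```

Emit:
jog_arm(targets="-2 0 0 0 0.3 0 1;0 0 0 0 0 0 1;0 0 0 0 0 0 0.2;0 0 0 0 0 0 -0.2;0 0 0 0 0 0 -0.5;0 0 0 0 0 0 -1;0 0 0 0 0 0 -1;0 0 0 0 0 0 -1;0 0 0 0 0 0 -1;0 0 0 0 0 0 -1", force=60)

```text
time: 8.13
eef_pos: [0.5386, 0.1971, 0.1919]
tcp_rot: [0.991, 0.132, 0.003, -0.001]
contact_force: [-0.3, 0.2, 0.9]
opening: 0.343
```

```bash
python3 - <<'E'
from h import *
s=get_state();print(s["eef_pos"],s["tcp_rot"],s["contact_force"],s["wrist_torque"],s["opening"])
w=read_camera("wrist");cv2.imwrite("pics/w5.png",w["pixels"])
c=read_camera("side");cv2.imwrite("pics/s5.png",cv2.resize(c["pixels"][90:220,260:400],None,fx=4.5,fy=4.5,interpolation=cv2.INTER_CUBIC))
E
```

```text
[0.53856073 0.19709783 0.19188326] [ 9.91191106e-01  1.32404253e-01  2.93307937e-03 -8.37609821e-04] [-0.25497304  0.20552505  0.91253735] [ 0.07252402  0.00821125 -0.02183939] 0.34310276782638194
```

View pics/w5.png

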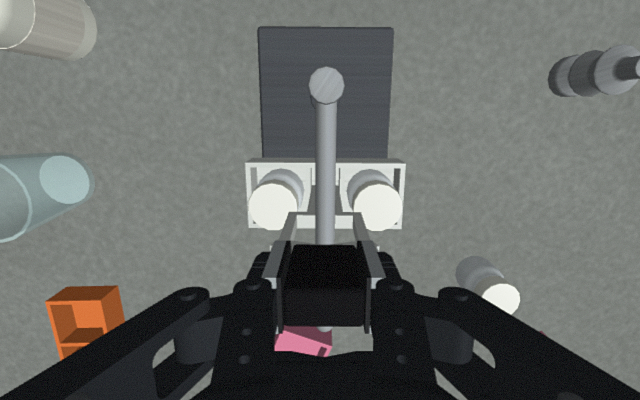

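View pics/s5.png

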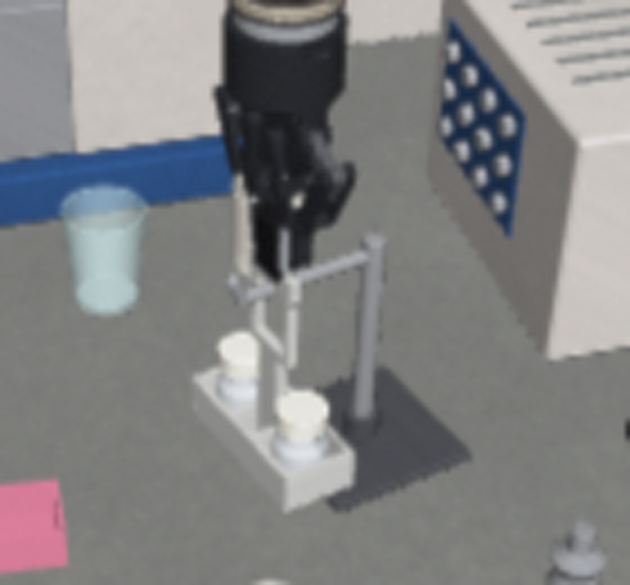

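Opening 0.343 is about 29 mm, so the jaws are on the 30 mm block. Now I lift gently by about 27 mm.

Emit:
jog_arm(targets="0 0 0 0 0 0 -1;0 0 0 0 0 0 -1;0 0 6 0 0 0 -1;0 0 7 0 0 0 -1;0 0 7 0 0 0 -1;0 0 5 0 0 0 -1", force=80)

```text
time: 8.73
eef_pos: [0.5352, 0.1965, 0.2134]
tcp_rot: [0.991, 0.132, -0.002, -0.001]
contact_force: [0.8, 0.4, -4.2]
opening: 0.337
```

Emit:
jog_arm(targets="2 0 6 0 0 0 -1;0 0 0 0 0 0 -1;0 0 0 0 0 0 -1")

```text
time: 8.98
eef_pos: [0.5378, 0.1966, 0.2215]
tcp_rot: [0.991, 0.132, -0.001, -0.001]
contact_force: [0.4, -0.2, -4.3]
opening: 0.34
```

```bash
python3 - <<'E'
from h import *
s=get_state();print(s["eef_pos"],s["tcp_rot"],s["contact_force"],s["wrist_torque"],s["opening"])
c=read_camera("side");cv2.imwrite("pics/s6.png",cv2.resize(c["pixels"][90:220,260:400],None,fx=4.5,fy=4.5,interpolation=cv2.INTER_CUBIC))
E
```

```text
[0.53779294 0.1966154  0.22152341] [ 9.91196584e-01  1.32387953e-01 -1.49866085e-03 -7.18506416e-04] [ 0.38000015 -0.20916616 -4.28006592] [-0.0503636   0.0181139  -0.04267533] 0.3403418437224682
```

View pics/s6.png

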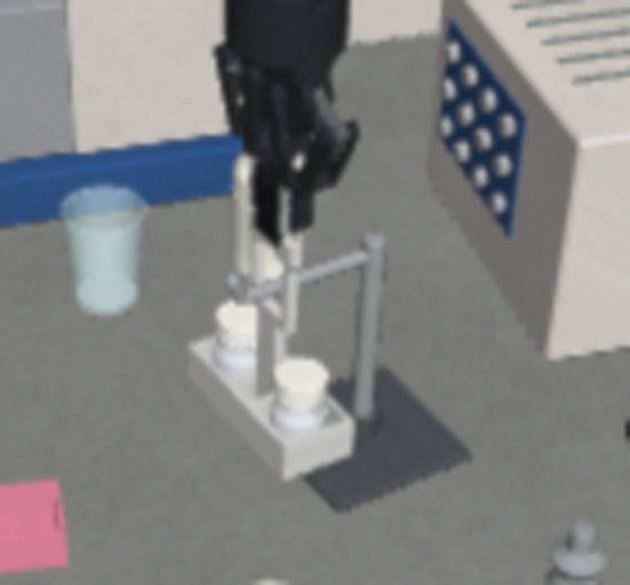

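Lifted about 28 mm, level, with the hook arm inside the window. Now I move along the carrier's −x and watch the height.

Emit:
jog_arm(targets="-6 -1.6 0 0 0 0 -1;-8 -2.1 0 0 0 0 -1;-8 -2.1 0 0 0 0 -1;-8 -2.1 0 0 0 0 -1")

```text
time: 9.37
eef_pos: [0.506, 0.1881, 0.2207]
tcp_rot: [0.991, 0.132, -0.002, -0.001]
contact_force: [-0.8, 0.7, -3.8]
opening: 0.34
```

Emit:
jog_arm(targets="-8 -2.1 0 0 0 0 -1;-8 -2.1 0 0 0 0 -1;-8 -2.1 0 0 0 0 -1;-8 -2.1 0 0 0 0 -1;-8 -2.1 0 0 0 0 -1;-5 -1.4 0 0 0 0 -1;0 0 0 0 0 0 -1")

```text
time: 9.95
eef_pos: [0.4523, 0.1744, 0.2199]
tcp_rot: [0.991, 0.133, -0.003, -0.001]
contact_force: [0.7, -0.5, -4.8]
opening: 0.334
```

```bash
python3 - <<'E'
from h import *
s=get_state();print(s["eef_pos"],s["tcp_rot"],s["contact_force"],s["wrist_torque"],s["opening"])
c=read_camera("side");cv2.imwrite("pics/s7.png",cv2.resize(c["pixels"][90:220,230:400],None,fx=4.5,fy=4.5,interpolation=cv2.INTER_CUBIC))
E
```

```text
[0.4522606  0.17439412 0.21990327] [ 9.91164482e-01  1.32597515e-01 -3.24782558e-03 -5.66022471e-04] [ 0.65959131 -0.45966702 -4.76901675] [ 0.03532841 -0.10613233  0.02584096] 0.3340656127386041
```

View pics/s7.png

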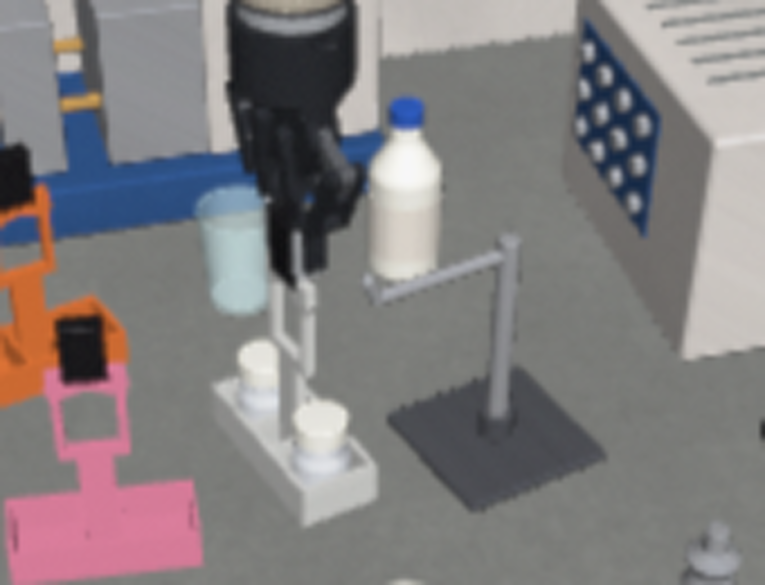

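The carrier is clear of the hook by about 88 mm, with both jars in place. Now I rise straight up.

Emit:
jog_arm(targets="0 0 6 0 -0.2 0 -1;0 0 10 0 -0.1 0 -1;0 0 13 0 0 0 -1;0 0 13 0 0 0 -1;0 0 13 0 0 0 -1;0 0 13 0 0 0 -1;0 0 13 0 0 0 -1;0 0 10 0 0 0 -1;0 0 5 0 0 0 -1;0 0 0 0 0 0 -1")

```text
time: 10.83
eef_pos: [0.456, 0.1749, 0.3287]
tcp_rot: [0.991, 0.132, 0.004, -0.0]
contact_force: [0.1, 0.4, -4.1]
opening: 0.339
```

Emit:
jog_arm(targets="0 -6 0 0 0.3 0 -1;0 -12 0 0 0 0 -1;0 -16 0 0 0 0 -1;0 -18 0 0 0 0 -1;0 -18 0 0 0 0 -1;2 -18 0 0 0 0 -1;5 -18 0 0 0 0 -1;8 -18 0 0 0 0 -1;9 -18 0 0 0 0 -1;9 -18 0 0 0 0 -1")

```text
time: 11.67
eef_pos: [0.4847, 0.0083, 0.3204]
tcp_rot: [0.991, 0.136, -0.007, -0.002]
contact_force: [-0.6, -0.3, -4.6]
opening: 0.335
```

Emit:
jog_arm(targets="9 -18 0 0 0 0 -1;9 -18 0 0 0 0 -1;9 -18 0 0 0 0 -1;9 -18 0 0 0 0 -1;9 -18 0 0 0 0 -1;9 -18 0 0 0 0 -1;9 -18 0 0 0 0 -1;9 -18 0 0 0 0 -1;9 -18 0 0 0 0 -1;9 -18 0 0 0 0 -1")

```text
time: 12.5
eef_pos: [0.5724, -0.1851, 0.3063]
tcp_rot: [0.991, 0.134, -0.018, -0.008]
contact_force: [0.5, 0.0, -3.7]
opening: 0.338
```

Emit:
jog_arm(targets="6 -16 0 -0.2 -0.6 0 -1;6 -14 0 -0.2 -0.6 0 -1;5 -12 0 -0.2 -0.6 0 -1;4 -10 0 0 -0.4 0 -1;2 -7 0 0 0 0 -1;0 -4 0 0 0 0 -1;0 0 0 0 0 0 -1;0 0 0 0 0 0 -1")

```text
time: 13.17
eef_pos: [0.5952, -0.2567, 0.3003]
tcp_rot: [0.991, 0.132, -0.002, -0.002]
contact_force: [-0.5, 0.9, -3.1]
opening: 0.338
```

```bash
python3 - <<'E'
from h import *
s=get_state();print(s["time"],s["eef_pos"],s["tcp_rot"],s["contact_force"],s["opening"])
for n in("top","side","wrist"):
    c=read_camera(n);cv2.imwrite(f"pics/{n}8.png",c["pixels"])
    print(n,[(np.round(atz(c,d["uv"],0),3),round(d["p"],2)) for d in mark_of("catch_tray",c)][:2])
E
```

```text
13.1667 [ 0.59523613 -0.25668417  0.30033233] [ 0.99118775  0.13243804 -0.00189844 -0.00184593] [-0.48297665  0.87388866 -3.13673114] 0.3381922036968249
top []
side [(array([ 0.599, -0.283,  0.   ]), 0.96)]
wrist [(array([ 0.596, -0.27 ,  0.   ]), 0.67)]
```

View pics/side8.png

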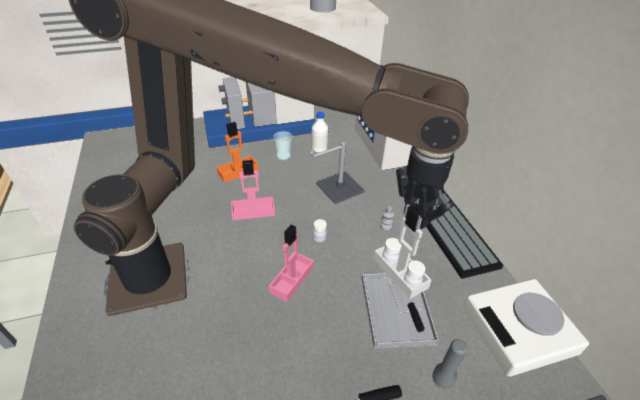

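View pics/wrist8.png

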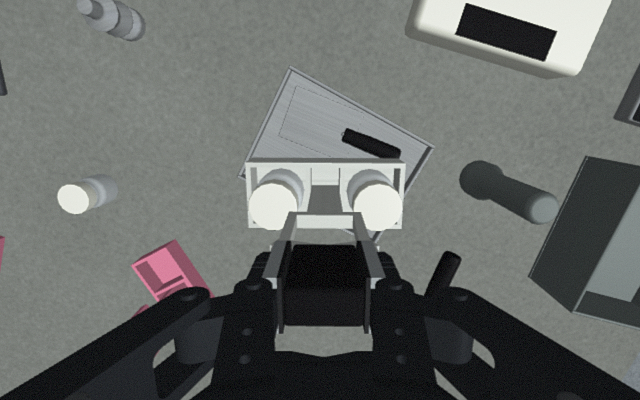

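View pics/top8.png

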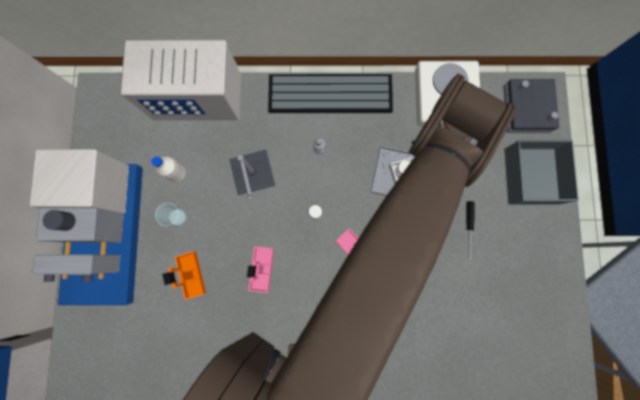

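Side view: carrier held over the tray, jars in place and everything else unmoved. I refine the tray centre from its rim corners.

```bash
python3 - <<'E'
from h import *
im=cv2.imread("pics/top0.png");cv2.imwrite("pics/tt.png",cv2.resize(im[135:215,360:450],None,fx=6,fy=6,interpolation=cv2.INTER_CUBIC))
im=cv2.imread("pics/s2.png");cv2.imwrite("pics/ts.png",cv2.resize(im[260:360,350:450],None,fx=6,fy=6,interpolation=cv2.INTER_CUBIC))
E
```

```text
(no output)
```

View pics/tt.png

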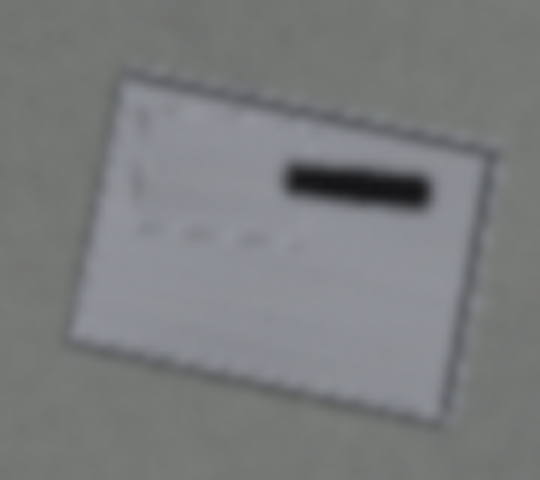

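View pics/ts.png

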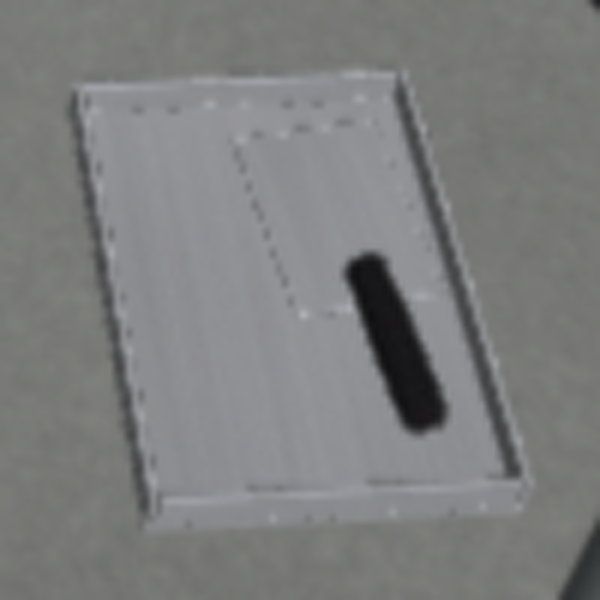

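```bash
python3 - <<'E'
from h import *
t=read_camera("top");s=read_camera("side")
P=np.array([atz(t,(360+x/6-.4,135+y/6-.4),.022) for x,y in((123,70),(497,152),(446,424),(70,342))]);print(P.round(3),P.mean(0),np.linalg.norm(np.roll(P,1,0)-P,axis=1))
P=np.array([atz(s,(350+x/6-.4,260+y/6-.4),.022) for x,y in((76,88),(403,73),(530,485),(150,497))]);print(P.round(3),P.mean(0),np.linalg.norm(np.roll(P,1,0)-P,axis=1))
e=get_state();print(e["eef_pos"],e["tcp_rot"],e["dq"].round(3) if hasattr(e["dq"],'round') else e["dq"])
# carrier pose from marks
for n in ["carrier_grip","carrier","jar_left","jar_right"]:
    print(n,[(np.round(d["uv"],1).tolist(),round(d["p"],2)) for d in mark_of(n,s)][:3])
g=np.array(e["eef_pos"]);print("exp carrier",proj(s,g-[0,0,.162]),"grip",proj(s,g+[0,0,.012]))
E
```

```text
[[ 0.691 -0.185  0.022]
 [ 0.647 -0.377  0.022]
 [ 0.505 -0.345  0.022]
 [ 0.548 -0.155  0.022]] [ 0.59777511 -0.26544275  0.022     ] [0.14666464 0.19725202 0.14554157 0.19479774]
[[ 0.549 -0.16   0.022]
 [ 0.692 -0.191  0.022]
 [ 0.649 -0.383  0.022]
 [ 0.506 -0.348  0.022]] [ 0.59898439 -0.27055445  0.022     ] [0.19353972 0.14653865 0.19734503 0.14700136]
[ 0.59540196 -0.25653282  0.30044011] [ 0.99115752  0.13267074 -0.00174059 -0.00148934] [-0.002  0.002  0.    -0.001  0.     0.005]
carrier_grip [([231.0, 127.7], 0.94), ([291.3, 231.4], 0.83), ([248.5, 165.7], 0.66)]
carrier [([237.6, 175.5], 0.91), ([252.0, 213.3], 0.86), ([397.2, 272.7], 0.73)]
jar_left [([389.8, 258.3], 0.54)]
jar_right [([409.4, 286.4], 0.72)]
exp carrier [400.97797136 271.41814159] grip [414.40572392 217.77075551]
```

Tray centre is (0.598, −0.268), and the measured sides of 147 × 196 agree with the 150 × 200 given. Last adjustment: +3, −11 and down about 18.

Emit:
jog_arm(targets="1 -3 -4 -0.2 -0.2 0 -1;1 -4 -5 0 0 0 -1;1 -3 -5 0 0 0 -1;0 -1 -3 0 0 0 -1;0 0 0 0 0 0 -1;0 0 0 0 0 0 -1;0 0 0 0 0 0 -1")

```text
time: 14.35
eef_pos: [0.5982, -0.2693, 0.2799]
tcp_rot: [0.991, 0.132, -0.001, -0.0]
contact_force: [0.4, -0.4, -4.7]
opening: 0.34
```

Emit:
jog_arm(targets="0 0 1 0 0 0 -1;0 0 0 0 0 0 -1;0 0 0 0 0 0 -1;0 0 0 0 0 0 -1;0 0 0 0 0 0 -1;0 0 0 0 0 0 -1")

```text
time: 14.85
eef_pos: [0.5986, -0.2692, 0.2822]
tcp_rot: [0.991, 0.132, -0.0, 0.0]
contact_force: [-0.5, 0.2, -3.8]
opening: 0.34
```

```bash
python3 - <<'E'
from h import *
s=read_camera("side");w=read_camera("wrist")
cv2.imwrite("pics/s9.png",cv2.resize(s["pixels"][170:360,330:470],None,fx=4,fy=3.1*4/3.1 if 0 else 4,interpolation=cv2.INTER_CUBIC)[:600]);cv2.imwrite("pics/w9.png",w["pixels"])
e=get_state();p=np.array(e["eef_pos"]);print(e["time"],p,e["tcp_rot"],e["contact_force"],e["opening"],np.round(e["dq"],3))
a=np.radians(15.2);X=np.array([np.cos(a),np.sin(a),0]);Y=np.array([-np.sin(a),np.cos(a),0])
for i,j in((-1,1),(-1,-1),(1,-1)):
    q=proj(s,p+X*.028*i+Y*.065*j-[0,0,.162]);print("corner crop",(q-[330,170])*4)
for jn in("jar_left","jar_right"): print(jn,[(np.round(d["uv"],1).tolist(),round(d["p"],2)) for d in mark_of(jn,s)][:1])
E
```

```text
14.95 [ 0.59857729 -0.26917514  0.28217262] [ 9.91204483e-01  1.32338092e-01 -3.60762576e-04  4.14598543e-04] [ 0.09480498  0.36961168 -3.98746132] 0.3326635393117364 [-0.001  0.002 -0.    -0.002  0.001  0.001]
corner crop [185.89254279 384.08070041]
corner crop [332.01694798 546.03701325]
corner crop [407.83552823 501.67761115]
jar_left [([391.3, 268.4], 0.87)]
jar_right [([410.3, 234.5], 0.49)]
```

View pics/s9.png

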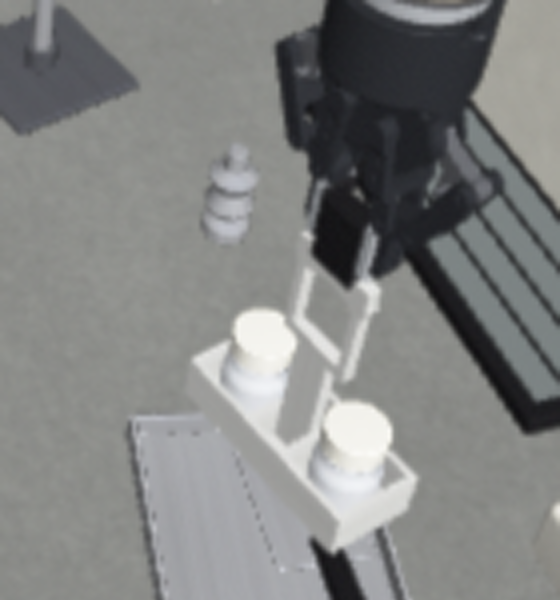

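View pics/w9.png

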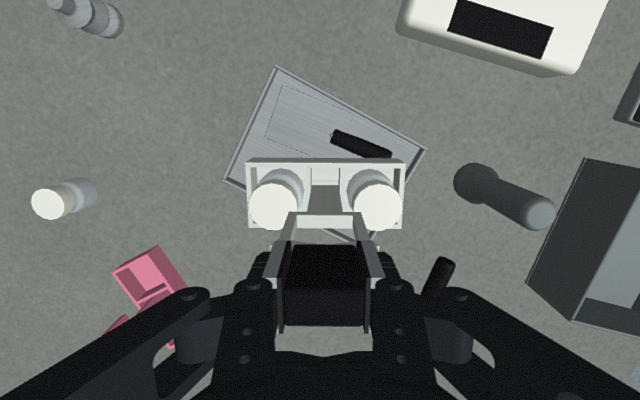

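Predicted underside corners, with the underside at 0.120, match the picture within about 2 px of the original image. The carrier sits in the jaws as it did when gripped, level and still.

```bash
python3 -c "
from plant import *
print(sign_off())"
```

```text
the job is handed in; nothing more can be done
None
```

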